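# Press a label onto a freezer box with the ratchet press, then let it up

### The arm

A 6-joint arm with a two-finger parallel gripper is mounted at the origin on a cart in front of the work surface, level with it; the furniture and walls round the work are solid. World frame = base frame: x ahead of the robot, y to its left, z up, the work surface at z = 0. Lengths are in m, angles in degrees, forces in N, time in s.
With the tool pointing down it reaches from about 0.275 to 0.775 m from the base axis. Payload 14.6 kg.
Tool frame: the origin (TCP) lies at the very end of the fingers, on their centre line; the grasp point (between the pads) lies 19 mm behind it (ctrl.tcp_to_grasp is the distance from the TCP to the grasp point, in m); z points along the fingers, y is the line along which they close (so a half turn about z gives the same grasp; the last joint's range is limited). The gripper opens to 85 mm and grips with 20 to 120 N. Pads are 22 mm wide; open, the fingers measure 114 mm over their backs; the gripper's body (76 mm by 85 mm) begins 54 mm behind the grasp point. The pads swing forward as they close: fully open they stand 13 mm farther back than shut.
Start: joints at [64.097, 15.075, -2.767, 72.158, 0, 81.102], TCP at [0.154, 0.502, 0.231] pointing down, gripper open.
Joint ranges: [-151.79, 151.79], [-50.71, 97.33], [-67.44, 78.34], [-121.81, 120.89], [-77.56, 73.72], [-180, 180]. Speed limits (degrees/s): [108.29, 108.29, 147.25, 159.86, 180, 180].

### API

Orientations are given as a 3x3 rotation matrix whose columns are the frame's x, y, z axes.
In Python, from bench import ctrl, cams gives the robot as it stands.
- The arm moves only by the shell command python3 -m handwheel 'ROWS' [OPENING]. ROWS is JSON, a list of rows, each an object with "xyz": the shift along the tool's x, y, z in cm, a list of three; "turn": the turn, a rotation vector about the tool's x, y, z in degrees, a list of three. A call has 1 to 8 rows; each row is the pose to reach, as a shift and turn from the pose commanded when the call began, along the tool's axes at that moment; what a row does not reach only later rows make up. A row lasts 1/10 s, in which the tool goes at most 50 mm and 8.59 degrees, less where a joint would pass 70% of its speed; a pose out of reach is approached as far as the arm can. A call with a gripper value outside its range is refused whole. OPENING is the opening, from -1 (shut) to 1 (fully open), set as the call begins (- or left out, the last holds). The fingers move at their own pace and stop on an object; the grip force is fixed at half the most. Time passes only in rows, so rows that repeat a pose let the fingers close. It gives the time, the measured TCP pose, the force, the opening and the grip force at its end, in the units of the state.
- ctrl.read_state(): the state, without advancing time (a new reading comes with each control period).
- cams.camera(name): name is "side" or "top"; returns (picture, depth): 384x512x3 uint8, red, green, blue; 384x512 float32, m along the optical axis (not along the pixel's ray), 0 where there is no reading.
- cams.camera_model(name): a dict with "camera_matrix" (3x3 intrinsics, pixels), "camera_from_world" (4x4, takes a point from world to camera coordinates). Camera axes: x right, y up, looking along -z (the intrinsics and any distortion apply to the point x, -y, -z); pixel columns grow to the right and rows downward; lengths in m; the calibration is good to about 2 mm. A picture is of the moment at which its call begins. camera_model takes no time and is no camera call.
- ctrl.job_done(): hands the job in; it is judged then, once.
The state is a dict: "t": time; "joints": joint angles; "joint_velocities": joint speeds; "joint_torque": joint torques, N m; "tcp_pos": TCP position; "ee_rot": TCP orientation; "ft_force": force on the tool from outside, world axes, zero at the start; "torque": the same for the moment, N m; "gripper_width": finger opening in m; "gripper_force": force on a finger pad.
Only numpy, scipy, OpenCV 4.12 (cv2) and the standard library are available. Lean on these libraries where they do the work, as an engineer would, in place of code of your own. Each camera call takes 0.05 s, during which the arm holds its last target. There are 200 camera calls.

### The job

Set the label on the white freezer box with the ratchet press: wind the black knob clockwise, click by click, until the foot touches the box and then two clicks more, and let go of the knob for a good second so that the ratchet alone holds the pressure. Then tip the red-ball pawl lever over to free the ratchet, and turn the knob all the way back until the foot is fully home at the top. Do not crush the box by overtightening, do not force the knob backwards while the pawl is engaged, and leave the box and everything standing round the press where they are.

Things in the scene. Friction and masses are not known exactly. Their poses are not given: they have to be found in the camera images.
- press: Bench press with grey base (230 x 170 x 12 mm), column at the back (+x of its frame) and a white head (underside 106 mm, top 136 mm up). Fixed to the worktop. Origin: on the worktop under the knob's vertical axis; x points away from the operator, y to the left, z up.
- knob_grip (a point): Grip point of the black knob, on its vertical axis, 198 mm above the worktop. The grip is an upright bar 50 mm long, 16 mm thick, 178 to 214 mm up, on a round skirt of 44 mm diameter; a white mark lies on top near one end. The point's x axis runs along the bar's 50 mm, its y axis across the 16 mm. Free room for fingers all round it above 180 mm.
- knob (a joint): Turn of the knob, rad: 0 at home (foot at the top, hard stop), growing clockwise seen from above, to 5.0. The bar lies along the press's x axis at 0. One click is 0.419 rad (24 degrees): the pawl drops in at each multiple of it and bars turning back (go 0.08 to 0.15 rad past the multiple to be sure). Each click lowers the foot 3 mm.
- pawl (a joint): Tilt of the pawl lever, rad: 0 to about 0.12 engaged (it bobs over the ridges), 1.2 free, resting on its stop. The ball is a weight: below 0.55 it falls back to engaged, above 0.65 it falls over to free and stays. In the last 0.05 rad before a click the dropping pawl pushes the knob on with up to 0.25 N m, so feel for the touch between clicks.
- pawl_ball (a point): Centre of the red ball (22 mm diameter) on the pawl lever's 7 mm stalk. Engaged, it stands 95 mm in front (-x) of the knob's axis, 10 mm right (-y) of it, 202 mm up; free, 61 mm right of it. It swings in the press's y-z plane on a 45 mm radius about the hinge: push it sideways, to the press's -y, with 1 to 5 N to free the pawl.
- pawl_hinge (a point): Point on the pawl lever's horizontal hinge axis (along the press's x axis) under the stalk, 164.5 mm up, 95 mm in front of the knob's axis and 36 mm right of it.
- pawl_lever: The pawl: arm of 8 x 8 x 40 mm, stalk and ball, moving as one on the hinge; its arm lies on the ridges of the wheel.
- wheel: Steel ratchet wheel under the knob, 98 mm diameter, 15 brass ridges on top reaching 150 mm up. Torque to wind: 0.03 N m of friction plus 0.06 per rad/s; on the box, the foot's spring (3 N per mm, 9 N per click) adds 0.064 N m per click. Let go under load, the knob springs back to the last click; with the pawl freed, until about 4 N of foot force is left.
- freezer_box: White card freezer box, 135 x 134 x 54 mm, loose, on the mat under the foot. Origin: centre of its underside. The foot's rubber pad (68 mm square) is set to a different height each time: at home the gap to the box is 7 to 16 mm and is not reported, so the touch comes after 2 to 6 clicks and must be felt as rising torque on the knob.
- press_mat: Black rubber mat on the press's base, 140 x 140 x 2 mm, under the box; fixed. The load on it is the foot force plus the box's weight of 2.5 N.
- ethanol_bottle: Glass bottle with blue cap, 56 mm diameter, 104 mm tall, bystander. Origin: centre of its underside.
- buffer_bottle: White bottle with dark blue cap, 60 mm diameter, 93 mm tall, bystander. Origin: centre of its underside.
- tape_roll: Roll of cream tape lying flat, 90 mm diameter, 19 mm high, bystander. Origin: centre of its underside.
- tip_box: Grey tip box with clear lid, 92 x 122 x 58 mm, bystander. Origin: centre of its underside.
- marker: Black marker pen lying down, 13 x 130 x 16 mm, bystander. Origin: centre of its underside.
- film_roll: White roll of sealing film on its side, 41 x 104 x 38 mm, bystander. Origin: centre of its underside.

How it is judged:
By the outcome, as a careful person would: the job done as asked, in the order asked, and still so for the second after the job is handed in, with the robot touching nothing.
It also fails if it takes over 72 s, if anything falls off the work surface, if the arm or the gripper's body presses on something with over 40 N, if the wrist force passes 120 N, or if a joint passes its speed limit or range.

## Working session

There is one attempt and no reset: what is moved stays moved. The work goes in short steps, Python scripts to look and compute and a shell command to move; the robot and the scene stay as the last step left them, time stands still between calls to the robot, and variables do not carry over. Pictures are saved under pics/ and viewed, at most 10 in all, crops included, and the job is handed in when it is done.

```bash
mkdir -p pics; ls; python3 - <<'E'
from bench import ctrl,cams
import cv2,numpy as np
for n in ("top","side"):
    p,d=cams.camera(n); cv2.imwrite(f"pics/{n}0.png",p[:,:,::-1]); np.save(f"pics/{n}0.npy",d)
    m=cams.camera_model(n); print(n,np.round(m["camera_matrix"],1).tolist(),np.round(m["camera_from_world"],4).tolist(),[k for k in m])
s=ctrl.read_state(); print(s)
E
```

```text
pics
top [[497.9, 0.0, 257.5], [0.0, 497.9, 187.0], [0.0, 0.0, 1.0]] [[-0.0094, -0.9999, 0.0078, -0.0165], [0.9986, -0.009, 0.0512, -0.5491], [-0.0511, 0.0082, 0.9987, -1.555], [0.0, 0.0, 0.0, 1.0]] ['camera_matrix', 'camera_from_world']
side [[420.8, 0.0, 249.5], [0.0, 420.8, 188.9], [0.0, 0.0, 1.0]] [[0.4707, -0.8821, 0.0177, -0.2859], [0.7185, 0.3948, 0.5727, -0.5003], [-0.5121, -0.2568, 0.8196, -0.7851], [0.0, 0.0, 0.0, 1.0]] ['camera_matrix', 'camera_from_world']
{'t': 0.1, 'joints': array([ 6.40954733e+01,  1.50969525e+01, -2.79777086e+00,  7.21610909e+01,
       -1.70370889e-03,  8.11032430e+01]), 'joint_velocities': array([-0.03574035, -0.04103734, -0.02441786, -0.01265204,  0.00331209,
        0.03468383]), 'joint_torque': array([ 5.96575192e-03, -6.38578248e+01,  3.85063291e+01,  1.00108841e-02,
        1.20957766e-04, -8.25015661e-06]), 'tcp_pos': array([0.15345584, 0.50181331, 0.23088052]), 'ee_rot': array([[-9.56265080e-01,  2.92501177e-01, -3.98829047e-04],
       [ 2.92501424e-01,  9.56264674e-01, -8.89254916e-04],
       [ 1.21278019e-04, -9.67021486e-04, -9.99999525e-01]]), 'ft_force': array([ 0.39180439,  0.2008841 , -0.13039552]), 'torque': array([-0.01070546,  0.03008246, -0.00137735]), 'gripper_force': 0.0, 'gripper_width': 0.08544671790686938}
```

View pics/top0.png

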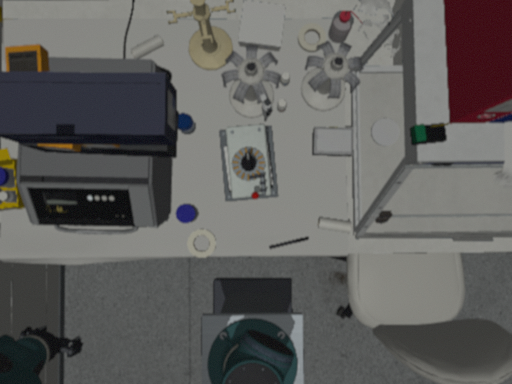

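View pics/side0.png

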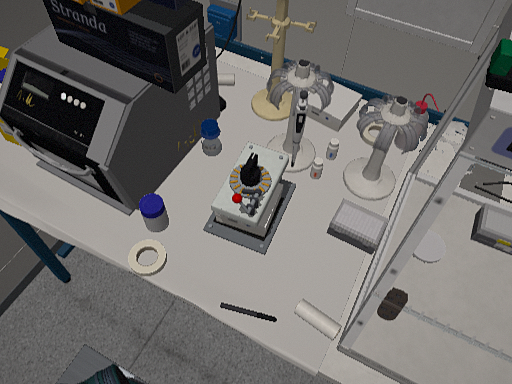

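The top view shows the press at about (248,160) px, with the red ball at (255,195) and the arm parked lower left. I'll zoom in and measure.

```bash
cat > h.py <<'E'
import numpy as np
from bench import ctrl,cams
def proj(n,P):
    m=cams.camera_model(n);T=np.array(m["camera_from_world"]);K=np.array(m["camera_matrix"])
    c=T[:3,:3]@np.asarray(P,float)+T[:3,3]; q=K@[c[0],-c[1],-c[2]]; return q[:2]/q[2]
def atz(n,uv,z):
    m=cams.camera_model(n);T=np.array(m["camera_from_world"]);K=np.array(m["camera_matrix"])
    r=np.linalg.solve(K,[uv[0],uv[1],1]);r=T[:3,:3].T@[r[0],-r[1],-r[2]];o=-T[:3,:3].T@T[:3,3]
    return o+r*(z-o[2])/r[2]
E
python3 - <<'E'
from h import *
import cv2
a=cv2.imread("pics/top0.png");b=cv2.imread("pics/side0.png")
for n,im,box in(("top",a,(230,280,180,205)),("side",b,(225,250,185,210))):
    x0,x1,y0,y1=box;s=im[y0:y1,x0:x1].astype(int)
    m=(s[:,:,2]>120)&(s[:,:,1]<70)&(s[:,:,0]<70);v,u=np.nonzero(m);uv=(u.mean()+x0,v.mean()+y0)
    print(n,m.sum(),uv,atz(n,uv,.202).round(4))
c=np.hstack([cv2.resize(a[115:210,210:290],None,fx=5,fy=5,interpolation=cv2.INTER_CUBIC),cv2.resize(b[145:240,200:280],None,fx=5,fy=5,interpolation=cv2.INTER_CUBIC)])
cv2.imwrite("pics/c0.png",c)
E
```

```text
top 12 (np.float64(254.5), np.float64(195.5)) [ 0.5158 -0.0115  0.202 ]
side 61 (np.float64(236.1639344262295), np.float64(197.29508196721312)) [ 0.5176 -0.0124  0.202 ]
```

View pics/c0.png

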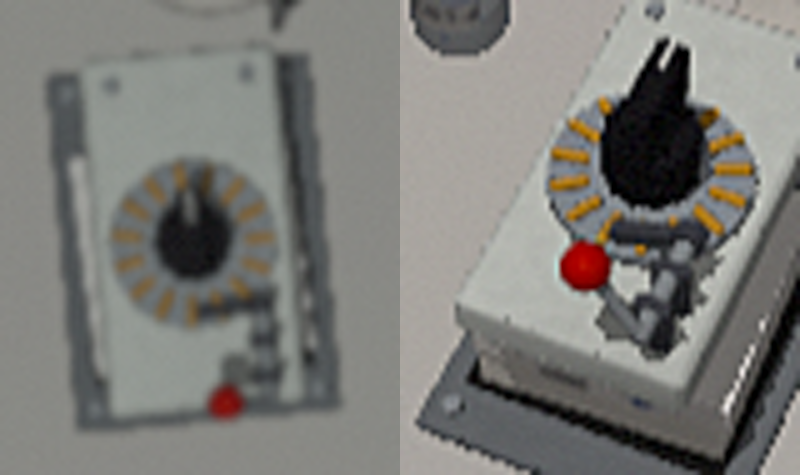

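The crops show the knob bar upright along the press axis with its white mark on the far side. The wheel centre is at crop (192,243), the ball at (228,402), and the base corners are clear. Next I fit the press pose.

```bash
cat > fit.py <<'E'
from h import *
import cv2
from scipy.optimize import least_squares
a=cv2.imread("pics/top0.png");b=cv2.imread("pics/side0.png")
# wheel by brass ridge colour in both
for n,im,(x0,x1,y0,y1) in(("top",a,(228,270,140,185)),("side",b,(225,275,160,205))):
    s=cv2.cvtColor(im[y0:y1,x0:x1],cv2.COLOR_BGR2HSV);m=(s[:,:,0]>10)&(s[:,:,0]<30)&(s[:,:,1]>90)&(s[:,:,2]>70)
    v,u=np.nonzero(m);p=np.array([atz(n,(i+x0,j+y0),.150)[:2] for i,j in zip(u,v)])
    f=lambda q:np.hypot(*(p-q[:2]).T)-q[2]
    r=least_squares(f,[.61,0,.04],loss="soft_l1",f_scale=.003);print(n,len(p),r.x.round(4))
c=lambda u,v:(210+(u-2)/5,115+(v-2)/5)
P=[atz("top",c(*q),.012)[:2] for q in((48,72),(310,55),(340,405),(78,430))]
print(np.round(P,4))
P=np.array(P);ex=P[0]-P[3]+P[1]-P[2];ey=P[0]-P[1]+P[3]-P[2]
print("yaw from x,y",np.degrees(np.arctan2(ex[1],ex[0])),np.degrees(np.arctan2(-ey[0],ey[1])),np.hypot(*ex)/2,np.hypot(*ey)/2)
H=np.array([atz("top",c(*q),.136)[:2] for q in((82,58),(274,48),(300,405),(110,415))]);print(H.round(4))
E
python3 fit.py
```

```text
top 80 [0.6107 0.0061 0.0385]
side 180 [0.6101 0.0037 0.039 ]
[[ 0.7344  0.0982]
 [ 0.7439 -0.0682]
 [ 0.5213 -0.0847]
 [ 0.507   0.0805]]
yaw from x,y 4.3402300903617155 4.099153841207313 0.22562243325690723 0.1662734695840503
[[ 0.7214  0.0698]
 [ 0.7264 -0.0425]
 [ 0.5173 -0.0555]
 [ 0.5125  0.0549]]
```

```bash
cat >> h.py <<'E'
def to(p,psi):
    "shift (cm) and z turn (deg) from the measured pose to world p, tool y at azimuth psi"
    s=ctrl.read_state();R=s["ee_rot"];d=R.T@(np.array(p)-s["tcp_pos"])*100
    a=np.degrees(np.arctan2(R[1,1],R[0,1]));print(d.round(2),"turn z",round((a-psi+180)%360-180,1))
YAW=4.2;K=np.array([.6107,.005])
def pr(x,y,z):
    c,s=np.cos(np.radians(YAW)),np.sin(np.radians(YAW));return [K[0]+c*x-s*y,K[1]+s*x+c*y,z]
def st():
    s=ctrl.read_state();print("t%.1f tcp"%s["t"],s["tcp_pos"].round(4),"psi %.2f"%np.degrees(np.arctan2(s["ee_rot"][1,1],s["ee_rot"][0,1])),"j6 %.1f F"%s["joints"][5],s["ft_force"].round(2),"M",s["torque"].round(4),"w %.4f g %.1f"%(s["gripper_width"],s["gripper_force"]))
E
python3 - <<'E'
from h import *
to([.33,.10,.27],73); to([.6107,.005,.27],94.2)
E
```

```text
[-28.63 -33.26  -3.88] turn z -0.0
[-58.26 -34.14  -3.89] turn z -21.2
```

```bash
python3 -m handwheel '[{"xyz":[-3,-3.5,-1],"turn":[0,0,0]},{"xyz":[-6,-7,-2],"turn":[0,0,0]},{"xyz":[-9.5,-11,-3],"turn":[0,0,0]},{"xyz":[-13,-15,-4],"turn":[0,0,0]},{"xyz":[-16.5,-19,-4],"turn":[0,0,0]},{"xyz":[-20,-23,-4],"turn":[0,0,0]},{"xyz":[-23.5,-27,-4],"turn":[0,0,0]},{"xyz":[-26,-30,-4],"turn":[0,0,0]}]' 1
python3 -c "
from h import *
to([.6107,.005,.27],94.2)"
```

```text
t: 0.9
tcp_pos: [0.308, 0.1537, 0.2713]
ee_rot: [[-0.956, 0.292, 0.0], [0.292, 0.956, 0.0], [-0.0, 0.0, -1.0]]
ft_force: [1.0, 1.1, 0.3]
gripper_width: 0.0853
gripper_force: 0.0
[-33.3   -5.37   0.14] turn z -21.2
```

```bash
python3 -m handwheel '[{"xyz":[-4,-0.5,0],"turn":[0,0,-3]},{"xyz":[-8,-1,0],"turn":[0,0,-6]},{"xyz":[-12.5,-1.5,0],"turn":[0,0,-9]},{"xyz":[-17,-2,0],"turn":[0,0,-12]},{"xyz":[-21.5,-2.7,0],"turn":[0,0,-15]},{"xyz":[-26,-3.3,0],"turn":[0,0,-18]},{"xyz":[-30,-3.8,0],"turn":[0,0,-21.2]},{"xyz":[-32.3,-4.1,0],"turn":[0,0,-21.2]}]'
python3 -m handwheel '[{"xyz":[0,0,0],"turn":[0,0,0]},{"xyz":[0,0,0],"turn":[0,0,0]},{"xyz":[0,0,0],"turn":[0,0,0]}]' >/dev/null
python3 - <<'E'
from h import *
import cv2
st();to([.6107,.005,.184],94.2)
p,d=cams.camera("side");cv2.imwrite("pics/s1.png",cv2.resize(p[90:240,170:320,::-1],None,fx=4,fy=4))
E
```

```text
t: 1.7
tcp_pos: [0.6068, 0.0204, 0.27]
ee_rot: [[-0.997, -0.074, -0.001], [-0.074, 0.997, -0.0], [0.001, 0.0, -1.0]]
ft_force: [0.5, 0.4, 0.8]
gripper_width: 0.0857
gripper_force: 0.0
t2.0 tcp [0.6039 0.0223 0.2715] psi 94.22 j6 -9.8 F [ 0.36  1.34 -0.91] M [-0.0131  0.0241 -0.0139] w 0.0857 g 0.0
[-0.55 -1.78  8.75] turn z 0.0
```

View pics/s1.png

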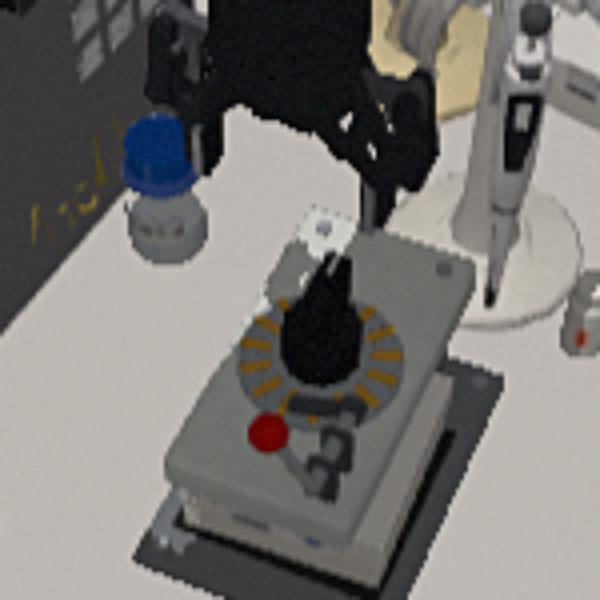

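The side view shows the open gripper above and behind the knob, with bar and ball clear and the pipette stand well away. I'll centre it, lower and close.

```bash
python3 -m handwheel '[{"xyz":[-0.3,-0.9,0],"turn":[0,0,0]},{"xyz":[-0.55,-1.78,0],"turn":[0,0,0]},{"xyz":[-0.55,-1.78,2],"turn":[0,0,0]},{"xyz":[-0.55,-1.78,4],"turn":[0,0,0]},{"xyz":[-0.55,-1.78,6],"turn":[0,0,0]},{"xyz":[-0.55,-1.78,7.5],"turn":[0,0,0]},{"xyz":[-0.55,-1.78,8.7],"turn":[0,0,0]},{"xyz":[-0.55,-1.78,8.7],"turn":[0,0,0]}]' >/dev/null
python3 -m handwheel '[{"xyz":[0,0,0],"turn":[0,0,0]},{"xyz":[0,0,0],"turn":[0,0,0]},{"xyz":[0,0,0],"turn":[0,0,0]}]' >/dev/null
python3 -c "
from h import *
st();to([.6107,.005,.184],94.2)"
python3 -m handwheel '[{"xyz":[0,0,0],"turn":[0,0,0]},{"xyz":[0,0,0],"turn":[0,0,0]},{"xyz":[0,0,0],"turn":[0,0,0]},{"xyz":[0,0,0],"turn":[0,0,0]},{"xyz":[0,0,0],"turn":[0,0,0]},{"xyz":[0,0,0],"turn":[0,0,0]},{"xyz":[0,0,0],"turn":[0,0,0]},{"xyz":[0,0,0],"turn":[0,0,0]}]' -1
python3 -c "
from h import *
st();st()"
```

```text
t3.1 tcp [0.6118 0.0044 0.185 ] psi 94.19 j6 -11.4 F [ 0.31  0.37 -0.53] M [-0.0101 -0.0017 -0.0319] w 0.0854 g 0.0
[0.11 0.07 0.1 ] turn z -0.0
t: 3.95
tcp_pos: [0.6115, 0.0052, 0.1845]
ee_rot: [[-0.997, -0.074, 0.0], [-0.074, 0.997, 0.001], [-0.0, 0.001, -1.0]]
ft_force: [-0.3, 4.6, 2.5]
gripper_width: 0.0149
gripper_force: 59.0
t4.0 tcp [0.6115 0.0052 0.1845] psi 94.22 j6 -11.4 F [-0.25  4.58  2.46] M [ 0.8599  0.1468 -0.0396] w 0.0149 g 59.0
t4.0 tcp [0.6115 0.0052 0.1845] psi 94.22 j6 -11.4 F [-0.25  4.58  2.46] M [ 0.8599  0.1468 -0.0396] w 0.0149 g 59.0
```

Firm grip on the bar. I'm winding in 6° calls with a reading after each, correcting the 0.8 mm lateral offset.

```bash
cat > r.sh <<'E'
python3 -c "
from h import *
st()"
E
python3 -m handwheel '[{"xyz":[0,0.08,0],"turn":[0,0,3]},{"xyz":[0,0.08,0],"turn":[0,0,6]}]' >/dev/null; sh r.sh
for i in 1 2 3 4; do python3 -m handwheel '[{"xyz":[0,0,0],"turn":[0,0,3]},{"xyz":[0,0,0],"turn":[0,0,6]}]' >/dev/null; sh r.sh; done
```

```text
t4.2 tcp [0.6115 0.0053 0.1845] psi 88.08 j6 -5.2 F [-0.89 -0.23  2.77] M [-0.2138  0.1823  0.055 ] w 0.0150 g 59.0
t4.3 tcp [0.6115 0.0053 0.1845] psi 82.08 j6 0.8 F [-0.88  0.4   2.25] M [-0.1105  0.1738  0.019 ] w 0.0150 g 59.0
t4.5 tcp [0.6115 0.0053 0.1845] psi 76.08 j6 6.8 F [-0.08  0.39  3.27] M [-0.0295  0.1773  0.1144] w 0.0146 g 59.1
t4.8 tcp [0.6115 0.0053 0.1845] psi 70.07 j6 12.8 F [-1.28  0.4   2.87] M [-0.067   0.1339  0.1061] w 0.0152 g 59.1
t5.0 tcp [0.6115 0.0053 0.1845] psi 64.08 j6 18.8 F [-0.9   0.53  2.41] M [-0.0717  0.2104  0.0613] w 0.0150 g 59.1
```

```bash
cat > r2.sh <<'E'
python3 -c "
from h import *
s=ctrl.read_state();a=94.2-np.degrees(np.arctan2(s['ee_rot'][1,1],s['ee_rot'][0,1]));a%=360
print('turn %.1f click %.2f Mz %.3f F'%(a,a/24,s['torque'][2]),s['ft_force'].round(1),'t%.1f'%s['t'])"
E
for i in 1 2 3 4 5 6 7 8; do python3 -m handwheel '[{"xyz":[0,0,0],"turn":[0,0,3]}]' >/dev/null; sh r2.sh; done
echo; for i in 1 2 3 4 5 6 7 8; do python3 -m handwheel '[{"xyz":[0,0,0],"turn":[0,0,3]}]' >/dev/null; sh r2.sh; done
```

```text
turn 33.1 click 1.38 Mz 0.075 F [-0.2  0.1  3. ] t5.0
turn 36.1 click 1.50 Mz 0.030 F [-0.6  0.5  2.1] t5.2
turn 39.1 click 1.63 Mz 0.042 F [-0.2  0.2  3.9] t5.2
turn 42.1 click 1.75 Mz 0.092 F [-0.4  0.4  3.8] t5.3
turn 45.1 click 1.88 Mz 0.039 F [-1.5  0.6  2.6] t5.5
turn 48.1 click 2.00 Mz 0.069 F [0.2 1.3 3.6] t5.5
turn 51.1 click 2.13 Mz 0.111 F [0.5 1.  2.7] t5.7
turn 54.1 click 2.25 Mz 0.082 F [-0.3  1.3  3.3] t5.8

turn 57.1 click 2.38 Mz 0.047 F [0.4 0.8 3.1] t5.8
turn 60.1 click 2.51 Mz 0.024 F [-1.   1.   1.7] t6.0
turn 63.1 click 2.63 Mz 0.029 F [-0.1  1.3  2.4] t6.0
turn 66.1 click 2.75 Mz 0.059 F [-0.9  1.7  2.3] t6.2
turn 69.1 click 2.88 Mz 0.085 F [-1.   0.1  3.4] t6.2
turn 72.1 click 3.00 Mz 0.074 F [0.  1.4 2.9] t6.3
turn 75.1 click 3.13 Mz 0.094 F [0.  0.3 1.7] t6.5
turn 78.1 click 3.25 Mz 0.083 F [-0.7  1.8  2.3] t6.5
```

```bash
for i in 1 2 3 4 5 6 7 8; do python3 -m handwheel '[{"xyz":[0,0,0],"turn":[0,0,3]}]' >/dev/null; sh r2.sh; done
```

```text
turn 81.1 click 3.38 Mz 0.122 F [0.3 1.1 1.8] t6.7
turn 84.1 click 3.51 Mz 0.083 F [-0.2  1.3  2.2] t6.8
turn 87.1 click 3.63 Mz 0.087 F [ 0.4 -0.   2.8] t6.8
turn 90.1 click 3.75 Mz 0.024 F [-0.   1.2  2.7] t7.0
turn 93.1 click 3.88 Mz 0.110 F [-0.9 -0.3  2.8] t7.0
turn 96.1 click 4.01 Mz 0.023 F [-0.1  1.2  2. ] t7.2
turn 99.1 click 4.13 Mz 0.087 F [0.3 1.1 2.3] t7.2
turn 102.1 click 4.25 Mz 0.042 F [0.2 2.1 2.1] t7.3
```

```bash
for i in 1 2 3 4 5 6 7 8; do python3 -m handwheel '[{"xyz":[0,0,0],"turn":[0,0,3]}]' >/dev/null; sh r2.sh; done
```

```text
turn 105.1 click 4.38 Mz 0.153 F [0.4 0.7 2.7] t7.5
turn 108.1 click 4.50 Mz 0.094 F [0.  1.2 2.8] t7.5
turn 111.1 click 4.63 Mz 0.147 F [0.2 0.7 3.1] t7.7
turn 114.1 click 4.75 Mz 0.143 F [0.9 0.8 2.8] t7.8
turn 117.1 click 4.88 Mz 0.091 F [0.6 0.7 2.2] t7.8
turn 120.1 click 5.00 Mz 0.119 F [0.8 0.4 2.4] t8.0
turn 123.1 click 5.13 Mz 0.125 F [1.1 0.3 2.7] t8.1
turn 126.1 click 5.25 Mz 0.118 F [ 0.3 -0.3  1.8] t8.2
```

Torque rises from about click 4: the mean goes from 0.066 to 0.124 N m. On to click 6, still recording.

```bash
for i in 1 2 3 4 5 6 7 8; do python3 -m handwheel '[{"xyz":[0,0,0],"turn":[0,0,3]}]' >/dev/null; sh r2.sh; done
```

```text
turn 129.1 click 5.38 Mz 0.202 F [0.4 0.4 2.7] t8.2
turn 132.1 click 5.50 Mz 0.133 F [-0.   1.1  2.6] t8.3
turn 135.1 click 5.63 Mz 0.182 F [0.5 1.1 2.2] t8.4
turn 138.1 click 5.75 Mz 0.166 F [1.8 1.1 2.7] t8.6
turn 141.1 click 5.88 Mz 0.156 F [1.  1.6 2.6] t8.7
turn 144.1 click 6.00 Mz 0.148 F [1.  0.2 2.2] t8.8
turn 147.1 click 6.13 Mz 0.157 F [1.4 0.7 1.2] t8.8
turn 150.1 click 6.25 Mz 0.217 F [0.5 0.2 1.8] t8.9
```

```bash
H='';python3 -m handwheel '[{"xyz":[0,0,0],"turn":[0,0,0]},{"xyz":[0,0,0],"turn":[0,0,0]},{"xyz":[0,0,0],"turn":[0,0,0]},{"xyz":[0,0,0],"turn":[0,0,0]},{"xyz":[0,0,0],"turn":[0,0,0]},{"xyz":[0,0,0],"turn":[0,0,0]},{"xyz":[0,0,0],"turn":[0,0,0]},{"xyz":[0,0,0],"turn":[0,0,0]}]' 1 >/dev/null; sh r.sh
python3 -m handwheel '[{"xyz":[0,0,-1],"turn":[0,0,0]},{"xyz":[0,0,-2],"turn":[0,0,0]},{"xyz":[0,0,-3],"turn":[0,0,0]},{"xyz":[0,0,-4],"turn":[0,0,0]},{"xyz":[0,0,-5],"turn":[0,0,0]},{"xyz":[0,0,-6],"turn":[0,0,0]},{"xyz":[0,0,-6],"turn":[0,0,0]},{"xyz":[0,0,-6],"turn":[0,0,0]}]' >/dev/null
sh r.sh
python3 - <<'E'
from h import *
import cv2
K[:]=[.6115,.0053]
print(pr(-95,-10,0))
to(pr(-.095,.040,.245),94.2)   # beside the ball, above
p,d=cams.camera("side");cv2.imwrite("pics/s2.png",cv2.resize(p[90:240,170:320,::-1],None,fx=4,fy=4))
E
```

```text
t9.8 tcp [0.6114 0.0053 0.1843] psi -55.80 j6 138.7 F [ 0.06 -0.63  0.27] M [-0.022   0.0095  0.005 ] w 0.0855 g 0.0
t10.6 tcp [0.6115 0.0053 0.2443] psi -55.81 j6 138.7 F [ 1.15 -0.    0.06] M [-0.0049 -0.0355  0.0209] w 0.0853 g 0.0
[np.float64(-93.4009933650472), np.float64(-16.92547349936959), 0]
[-6.23 -8.21 -0.07] turn z -150.0
```

View pics/s2.png

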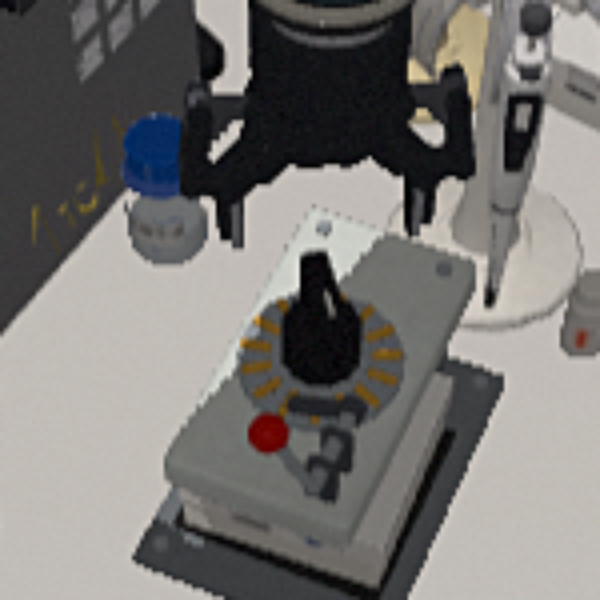

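The side view shows the knob at click 6, with its white mark now toward the operator, and the pawl still engaged (ball left of its hinge). Next the closed fingers go beside the ball.

```bash
python3 -m handwheel '[{"xyz":[-0.8,-1,0],"turn":[0,0,4]},{"xyz":[-1.6,-2,0],"turn":[0,0,8]},{"xyz":[-2.6,-3.3,0],"turn":[0,0,12]},{"xyz":[-3.6,-4.6,0],"turn":[0,0,16]},{"xyz":[-4.6,-5.9,0],"turn":[0,0,20]},{"xyz":[-5.5,-7.2,0],"turn":[0,0,25]},{"xyz":[-6.23,-8.21,0],"turn":[0,0,30]},{"xyz":[-6.23,-8.21,0],"turn":[0,0,30]}]' -1 >/dev/null
python3 -m handwheel '[{"xyz":[0,0,0],"turn":[0,0,0]},{"xyz":[0,0,0],"turn":[0,0,0]}]'>/dev/null
sh r.sh
python3 - <<'E'
from h import *
K[:]=[.6115,.0053]
to(pr(-.095,.040,.194),-85.8); to(pr(-.095,-.044,.194),-85.8)
E
```

```text
t11.6 tcp [0.5143 0.038  0.244 ] psi -85.70 j6 170.9 F [0.01 0.69 0.28] M [ 0.0159 -0.0306 -0.0207] w -0.0000 g 0.0
[-0.05 -0.03  5.  ] turn z 0.1
[-0.06  8.37  5.  ] turn z 0.1
```

```bash
python3 -m handwheel '[{"xyz":[0,0,1.5],"turn":[0,0,0]},{"xyz":[0,0,3],"turn":[0,0,0]},{"xyz":[0,0,4.5],"turn":[0,0,0]},{"xyz":[0,0,5],"turn":[0,0,0]},{"xyz":[0,0.8,5],"turn":[0,0,0]},{"xyz":[0,1.5,5],"turn":[0,0,0]},{"xyz":[0,2.1,5],"turn":[0,0,0]},{"xyz":[0,2.6,5],"turn":[0,0,0]}]' >/dev/null
sh r.sh
for i in 1 2 3 4; do python3 -m handwheel '[{"xyz":[0,0.5,0],"turn":[0,0,0]},{"xyz":[0,1,0],"turn":[0,0,0]}]' >/dev/null; sh r.sh; done
python3 - <<'E'
from h import *
import cv2
p,d=cams.camera("side");cv2.imwrite("pics/s3.png",cv2.resize(p[90:240,170:320,::-1],None,fx=4,fy=4))
E
```

```text
t12.4 tcp [0.516  0.0114 0.1948] psi -85.83 j6 168.0 F [-0.46  0.6  -0.51] M [0.0044 0.0189 0.0021] w -0.0003 g 0.0
t12.6 tcp [0.5165 0.0048 0.1964] psi -85.72 j6 167.0 F [-15.27  36.35  49.9 ] M [ 6.6844  2.9091 -0.1539] w 0.0001 g 27.1
t12.8 tcp [ 0.5175 -0.0072  0.1959] psi -85.74 j6 165.9 F [ 0.08  0.4  -0.14] M [-0.0203  0.0292 -0.0347] w -0.0001 g 0.0
t13.0 tcp [ 0.5179 -0.0182  0.1943] psi -85.82 j6 164.8 F [ 0.6  -0.94  0.6 ] M [-0.025   0.0189 -0.0648] w -0.0000 g 0.0
t13.2 tcp [ 0.5186 -0.0282  0.1941] psi -85.82 j6 163.7 F [ 0.22 -0.48 -0.27] M [0.001  0.0266 0.0104] w -0.0002 g 0.0
```

View pics/s3.png

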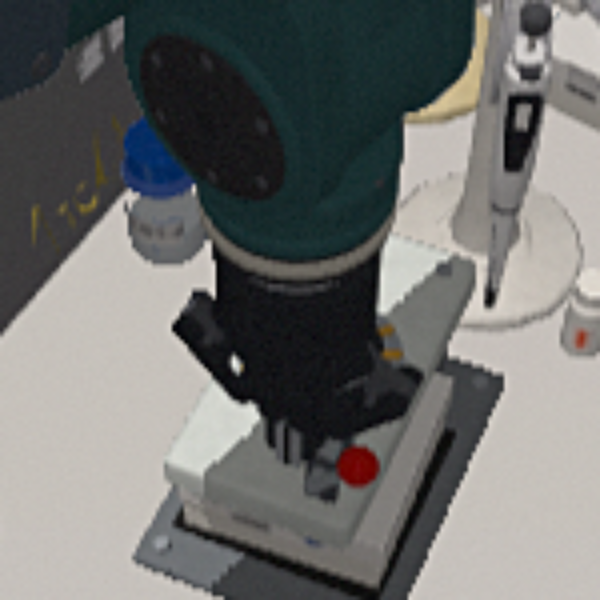

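The lever is over: the red ball is now right of its hinge, at crop (357,466). I'll lift and look at the bar's angle.

```bash
python3 -m handwheel '[{"xyz":[0,-0.3,-1],"turn":[0,0,0]},{"xyz":[0,-0.3,-2.5],"turn":[0,0,0]},{"xyz":[0,-0.3,-4],"turn":[0,0,0]},{"xyz":[0,-0.3,-5.5],"turn":[0,0,0]},{"xyz":[0,-2,-7.5],"turn":[0,0,0]},{"xyz":[0,-5,-8],"turn":[0,0,0]},{"xyz":[0,-8,-8],"turn":[0,0,0]},{"xyz":[0,-11,-8],"turn":[0,0,0]}]' 1 >/dev/null
python3 -m handwheel '[{"xyz":[0,-4,0],"turn":[0,0,0]},{"xyz":[0,-7,0],"turn":[0,0,0]},{"xyz":[0,-7,0],"turn":[0,0,0]}]'>/dev/null
sh r.sh
python3 - <<'E'
from h import *
import cv2
p,d=cams.camera("side");q,d=cams.camera("top")
f=lambda i:cv2.resize(i[:,:,::-1],None,fx=5,fy=5,interpolation=cv2.INTER_CUBIC)
cv2.imwrite("pics/c4.png",np.hstack([f(q[115:210,210:290]),f(p[145:240,200:280])]))
E
```

```text
t14.3 tcp [0.5068 0.1364 0.2748] psi -84.24 j6 180.0 F [-0.58 -1.   -0.02] M [ 0.0002  0.0652 -0.0324] w 0.0853 g 0.0
```

View pics/c4.png

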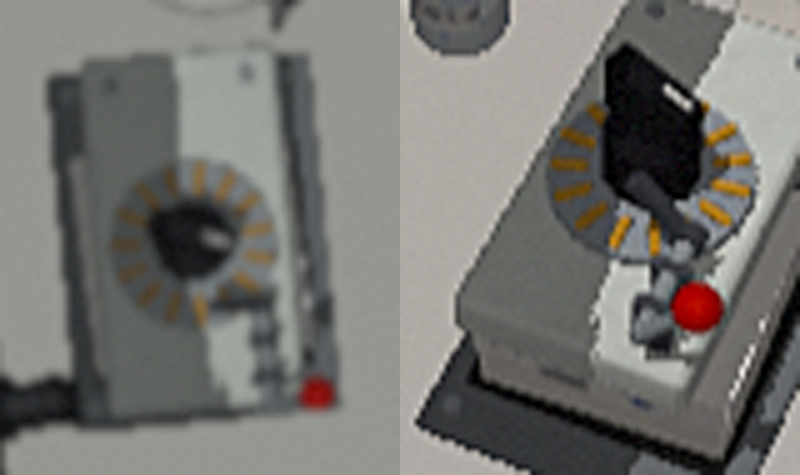

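The knob has sprung back to about 107°, with the mark to the right. The freed pawl arm stands up in front of the knob, so I'll measure its tip from depth before descending.

```bash
python3 - <<'E'
from h import *
K[:]=[.6115,.0053]
m=cams.camera_model("side");T=np.array(m["camera_from_world"]);C=np.array(m["camera_matrix"])
_,d=cams.camera("side")
c,s=np.cos(np.radians(YAW)),np.sin(np.radians(YAW))
for u,v in((246,180),(248,182),(250,184),(252,186),(255,189),(258,192),(260,194),(244,170),(256,164)):
    z=d[v,u];r=np.linalg.solve(C,[u,v,1])*z;w=T[:3,:3].T@(np.array([r[0],-r[1],-r[2]])-T[:3,3])
    x,y=w[:2]-K;print(u,v,"press",np.round([c*x+s*y,-s*x+c*y,w[2]],4))
to([.6115,.0053,.275],94.2-107)
E
```

```text
246 180 press [-0.04   -0.0088  0.1939]
248 182 press [-0.0424 -0.0146  0.1928]
250 184 press [-0.042  -0.0193  0.1875]
252 186 press [-0.044  -0.025   0.1859]
255 189 press [-0.0417 -0.0315  0.1753]
258 192 press [-0.0438 -0.0397  0.1715]
260 194 press [-0.0441 -0.0448  0.1672]
244 170 press [-0.0073  0.0107  0.1804]
256 164 press [-0.0057 -0.017   0.215 ]
[ 9.14 13.83 -0.22] turn z -71.7
```

```bash
python3 -m handwheel '[{"xyz":[0,1,0],"turn":[0,0,-8]},{"xyz":[0.5,3,0],"turn":[0,0,-16]},{"xyz":[1.5,5,0],"turn":[0,0,-24]},{"xyz":[3,7,0],"turn":[0,0,-32]},{"xyz":[4.5,9,0],"turn":[0,0,-40]},{"xyz":[6,11,0],"turn":[0,0,-48]},{"xyz":[7.5,12.5,0],"turn":[0,0,-56]},{"xyz":[9.14,13.83,0],"turn":[0,0,-64]}]' -0.25 >/dev/null
python3 -m handwheel '[{"xyz":[0,0,0],"turn":[0,0,-7.7]},{"xyz":[0,0,0],"turn":[0,0,-7.7]},{"xyz":[0,0,0],"turn":[0,0,-7.7]}]' >/dev/null
sh r.sh
python3 - <<'E'
from h import *
to([.6115,.0053,.186],94.2-107)
E
```

```text
t15.6 tcp [0.6114 0.0054 0.2726] psi -12.98 j6 95.5 F [0.44 0.19 0.9 ] M [-0.0164 -0.0118  0.0118] w 0.0319 g 0.0
[-0.11  0.05  8.66] turn z -0.2
```

```bash
python3 -m handwheel '[{"xyz":[0,0,1.5],"turn":[0,0,0]},{"xyz":[0,0,3],"turn":[0,0,0]},{"xyz":[0,0,4.5],"turn":[0,0,0]},{"xyz":[0,0,5.5],"turn":[0,0,0]},{"xyz":[0,0,6.5],"turn":[0,0,0]},{"xyz":[0,0,7.5],"turn":[0,0,0]},{"xyz":[0,0,8.6],"turn":[0,0,0]},{"xyz":[0,0,8.6],"turn":[0,0,0]}]' >/dev/null
sh r.sh
python3 -m handwheel '[{"xyz":[0,0,0],"turn":[0,0,0]},{"xyz":[0,0,0],"turn":[0,0,0]},{"xyz":[0,0,0],"turn":[0,0,0]},{"xyz":[0,0,0],"turn":[0,0,0]},{"xyz":[0,0,0],"turn":[0,0,0]},{"xyz":[0,0,0],"turn":[0,0,0]}]' -1 >/dev/null
sh r.sh
```

```text
t16.4 tcp [0.6109 0.0073 0.185 ] psi -12.69 j6 95.4 F [-0.64  0.28  0.27] M [0.0018 0.0076 0.0072] w 0.0315 g 0.0
t17.0 tcp [0.6119 0.0072 0.1868] psi -12.67 j6 95.4 F [ 3.86 -0.57 -0.37] M [-0.114  -0.8617  0.0428] w 0.0151 g 62.4
```

```bash
python3 -m handwheel '[{"xyz":[-0.1,0.03,0],"turn":[0,0,0]},{"xyz":[-0.19,0.06,0],"turn":[0,0,0]},{"xyz":[-0.19,0.06,0],"turn":[0,0,0]}]' >/dev/null
sh r.sh
for i in 1 2 3 4; do python3 -m handwheel '[{"xyz":[0,0,0],"turn":[0,0,-4]},{"xyz":[0,0,0],"turn":[0,0,-8]},{"xyz":[0,0,0],"turn":[0,0,-12]},{"xyz":[0,0,0],"turn":[0,0,-16]},{"xyz":[0,0,0],"turn":[0,0,-20]},{"xyz":[0,0,0],"turn":[0,0,-24]}]' >/dev/null; sh r2.sh; done
sh r.sh
```

```text
t17.3 tcp [0.6119 0.007  0.1868] psi -12.60 j6 95.2 F [ 4.22 13.67  1.49] M [ 2.3493 -0.8094  0.0275] w 0.0149 g 62.8
turn 82.6 click 3.44 Mz -0.073 F [-0.2 11.8  5.5] t17.9
turn 58.6 click 2.44 Mz -0.060 F [-5.   9.9  7.1] t18.5
turn 34.7 click 1.44 Mz -0.073 F [-7.6  5.9 10.9] t19.1
turn 10.7 click 0.45 Mz -0.039 F [-9.8  3.2  8.5] t19.7
t19.7 tcp [0.6098 0.0056 0.1867] psi 83.51 j6 -1.0 F [-9.79  3.24  8.5 ] M [-0.202   2.1805 -0.0385] w 0.0148 g 63.8
```

```bash
for i in 1 2 3 4; do python3 -m handwheel '[{"xyz":[0,0,0],"turn":[0,0,-1.2]},{"xyz":[0,0,0],"turn":[0,0,-2.4]}]' >/dev/null; sh r2.sh; done;  for i in 1 2; do python3 -m handwheel '[{"xyz":[0,0,0],"turn":[0,0,-0.5]},{"xyz":[0,0,0],"turn":[0,0,-1]}]' >/dev/null; sh r2.sh; done
```

```text
turn 8.4 click 0.35 Mz -0.038 F [-9.1  1.9  8.3] t19.9
turn 6.0 click 0.25 Mz -0.022 F [-9.1  1.1  9.5] t20.1
turn 3.6 click 0.15 Mz -0.044 F [-9.6  1.   9. ] t20.3
turn 1.2 click 0.05 Mz -0.025 F [-9.1  1.3  8.2] t20.5
turn 0.2 click 0.01 Mz -0.069 F [-9.1  1.1  8.4] t20.7
turn 359.2 click 14.97 Mz -0.031 F [-8.5  0.5  9.1] t20.9
```

```bash
for i in 1 2 3 4 5 6; do python3 -m handwheel '[{"xyz":[0,0,0],"turn":[0,0,-0.4]},{"xyz":[0,0,0],"turn":[0,0,-0.8]}]' >/dev/null; sh r2.sh; done
```

```text
turn 358.5 click 14.94 Mz -0.708 F [-9.4  2.   8.5] t21.1
turn 357.7 click 14.91 Mz -1.186 F [-9.8  1.5  8.9] t21.3
turn 356.9 click 14.87 Mz -1.636 F [-10.3   1.5   8.5] t21.5
turn 356.2 click 14.84 Mz -2.018 F [-9.9  1.4  8.2] t21.7
turn 355.4 click 14.81 Mz -2.382 F [-10.2   2.   10.2] t21.9
turn 354.5 click 14.77 Mz -1.111 F [-5.1  1.4  8.7] t22.1
```

The hard stop is felt. I'll ease off the preload, then let go.

```bash
python3 -m handwheel '[{"xyz":[0,0,0],"turn":[0,0,0.7]},{"xyz":[0,0,0],"turn":[0,0,1.3]}]' >/dev/null; sh r2.sh; python3 -m handwheel '[{"xyz":[0,0,0],"turn":[0,0,0]},{"xyz":[0,0,0],"turn":[0,0,0]}]' >/dev/null; sh r2.sh
```

```text
turn 355.8 click 14.83 Mz -1.704 F [ 2.   3.2 -2.8] t22.3
turn 355.8 click 14.83 Mz -1.845 F [-2.9  3.1  6.1] t22.5
```

```bash
python3 -m handwheel '[{"xyz":[0,0,0],"turn":[0,0,1]},{"xyz":[0,0,0],"turn":[0,0,1.8]},{"xyz":[0,0,0],"turn":[0,0,1.8]}]' >/dev/null; sh r2.sh; python3 -m handwheel '[{"xyz":[0,0,0],"turn":[0,0,0.5]},{"xyz":[0,0,0],"turn":[0,0,0.5]}]' >/dev/null; sh r2.sh
```

```text
turn 357.6 click 14.90 Mz -0.842 F [-4.4  2.7  5.4] t22.8
turn 358.1 click 14.92 Mz -0.517 F [-3.4  3.1  6.2] t23.0
```

```bash
python3 -m handwheel '[{"xyz":[0,0,0],"turn":[0,0,0]},{"xyz":[0,0,0],"turn":[0,0,0]},{"xyz":[0,0,0],"turn":[0,0,0]},{"xyz":[0,0,0],"turn":[0,0,0]},{"xyz":[0,0,-0.5],"turn":[0,0,0]},{"xyz":[0,0,-1.5],"turn":[0,0,0]},{"xyz":[0,0,-3],"turn":[0,0,0]},{"xyz":[0,0,-5],"turn":[0,0,0]}]' 0.2 >/dev/null; sh r.sh
python3 -m handwheel '[{"xyz":[0,0,-2],"turn":[0,0,0]},{"xyz":[0,0,-4],"turn":[0,0,0]},{"xyz":[2,2,-5],"turn":[0,0,0]},{"xyz":[5,4,-5],"turn":[0,0,0]},{"xyz":[8,6,-5],"turn":[0,0,0]},{"xyz":[12,8,-5],"turn":[0,0,0]},{"xyz":[16,10,-5],"turn":[0,0,0]},{"xyz":[20,12,-5],"turn":[0,0,0]}]'>/dev/null
python3 -m handwheel '[{"xyz":[0,3,0],"turn":[0,0,0]},{"xyz":[0,5,0],"turn":[0,0,0]},{"xyz":[0,5,0],"turn":[0,0,0]},{"xyz":[0,5,0],"turn":[0,0,0]}]'>/dev/null
sh r.sh
python3 - <<'E'
from h import *
import cv2
p,d=cams.camera("side");q,d=cams.camera("top")
f=lambda i:cv2.resize(i[:,:,::-1],None,fx=5,fy=5,interpolation=cv2.INTER_CUBIC)
cv2.imwrite("pics/c5.png",np.hstack([f(q[115:210,210:290]),f(p[145:240,200:280])]))
E
```

```text
t23.8 tcp [0.6115 0.0046 0.2374] psi 96.13 j6 -13.7 F [-0.7   0.16  0.4 ] M [ 0.037  -0.0426 -0.0127] w 0.0509 g 0.0
t25.0 tcp [0.3948 0.1517 0.2893] psi 96.20 j6 3.3 F [ 0.16  0.6  -0.86] M [-0.0576  0.0181 -0.0007] w 0.0510 g 0.0
```

View pics/c5.png

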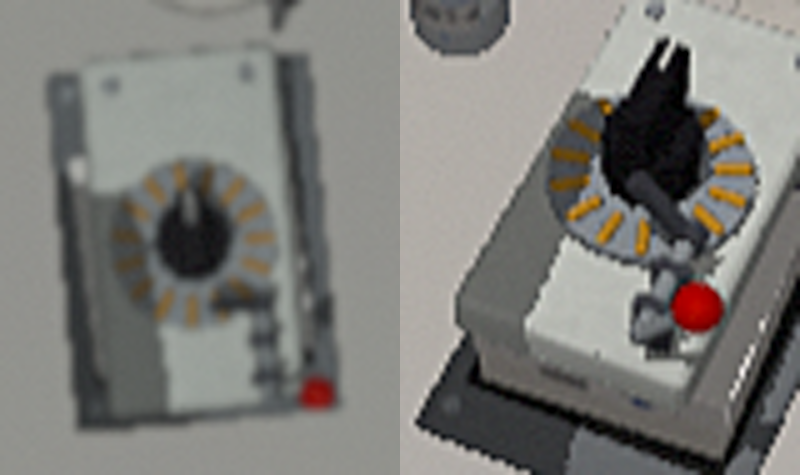

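The knob is home with its mark at (190,200), the same as at the start. The pawl is free (ball at crop (318,392)), the box is unmoved and the arm is clear, so I'm handing in.

```bash
python3 -c "
from bench import ctrl
print(ctrl.job_done())"
```

```text
the job is handed in; nothing more can be done
None
```

I handed the job in at about 25 s: wound to click 6 (touch felt near click 4), let go for over a second, pawl tipped free, knob back on its home stop, and the box looks unmoved in the last press view; the bystanders were not checked again, the touch estimate is good to about 0.2 click, and the pawl push briefly read about 63 N.

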